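# Find the freed bush stub, drift it out and seat the new bush

### The arm

A 7-joint arm with a two-finger parallel gripper is mounted at the origin on a cart in front of the work surface, level with it; the furniture and walls round the work are solid. World frame = base frame: x ahead of the robot, y to its left, z up, the work surface at z = 0. Lengths are in m, angles in rad, forces in N, time in s.
With the tool pointing down it reaches from about 0.4 to 0.875 m from the base axis. Payload 6.5 kg.
Tool frame: the origin (TCP) lies between the finger pads; the fingertips stand 8 mm ahead of it and the grasp point (between the pads) lies 11 mm behind it; z points along the fingers, x is the direction in which the jaws open and shut, and the axes are right-handed (so a half turn about z gives the same grasp; the last joint's range is limited). The gripper opens to 88 mm and grips with 3 to 60 N. Pads are 18 mm wide; open, the fingers measure 123 mm over their backs; the gripper's body (75 mm by 187 mm) begins 45 mm behind the grasp point.
Start: joints at [-1.388, 0.536, -0.004, 1.538, 0.003, 1.067, -0.071], TCP at [0.16, 0.63, 0.247] pointing down, gripper open.
Joint ranges: [-2.7, 2.7], [-0.37, 2.16], [-1.27, 1.26], [0.24, 2.4], [-1.31, 4.45], [0.19, 1.91], [-2.76, 2.76]. Speed limits (rad/s): [2.39, 2.39, 3.14, 3.14, 3.14, 3.14, 3.14].

### API

Orientations are given as a unit quaternion [w, x, y, z].
In Python, from workcell import bot, cams gives the robot as it stands.
- The arm moves only by the tool step_arm, never from a script. Its argument "moves" is one flat list of numbers, 7 for each row, row after row: the shift along the tool's x, y, z in mm, then the turn, a rotation vector about the tool's x, y, z in rad, then the opening, from 0 (shut) to 1 (fully open). In form: [dx, dy, dz, wx, wy, wz, hand, dx, dy, dz, wx, wy, wz, hand, ...]. A call has exactly 5 rows; each row is the pose to reach, as a shift and turn from the pose commanded when the call began, along the tool's axes at that moment; what a row does not reach only later rows make up. A row lasts 1/12 s, in which the tool goes at most 41.7 mm and 7.16 degrees, less where a joint would pass 70% of its speed; a pose out of reach is approached as far as the arm can. A call with a gripper value outside its range is refused whole. The fingers move at their own pace and stop on an object; "grip_force" is the grip in N (left out, the last holds). Time passes only in rows, so rows that repeat a pose let the fingers close, or fill a call up. It gives the time, the measured TCP pose, the force and the opening at its end, in the units of the state.
- bot.get_state(): the state, without advancing time (a new reading comes with each control period).
- cams.grab_frame(name): name is "side" or "top" or "wrist"; returns (picture, depth): 400x640x3 uint8, blue, green, red; 400x640 float32, m along the optical axis (not along the pixel's ray), 0 where there is no reading.
- cams.camera_info(name): a dict with "mtx" (3x3 intrinsics, pixels), "k1" (the pictures are not rectified: a ray, as slopes to the right and down, at radius r is drawn at 1 + k1 r^2 times it, then the intrinsics apply), "R" (3x3) and "t" (3): a world point X has camera coordinates R X + t. Camera axes: x right, y down, z forward; pixel columns grow to the right and rows downward; lengths in m; the calibration is good to about 2 mm. A picture is of the moment at which its call begins: read the wrist's pose just before it. camera_info takes no time and is no camera call; for the wrist camera it gives the pose at the moment of the call.
- bot.close_job(): hands the job in, once; it reports no verdict.
The state is a dict: "clock": time; "joint_positions": joint angles; "dq": joint speeds; "joint_torque": joint torques, N m; "tool_pos": TCP position; "orientation": TCP orientation; "ft_force": force on the tool from outside, world axes, zero at the start; "torque": the same for the moment, N m; "grip_width": finger opening in m.
Only numpy, scipy, OpenCV 4.12 (cv2) and the standard library are available. Lean on these libraries where they do the work, as an engineer would, in place of code of your own. Each camera call takes 0.05 s, during which the arm holds its last target. There are 200 camera calls.

### The job

In each of the three bores of the selector cover an old bush has broken off, and the penetrating oil has freed only one of the three stubs. Take the drift from its wooden stand and feel each stub with a gentle push, never harder than 30 N, to find the one that gives; drive that one right through until the drift comes out below the bore, and leave the seized ones as they are. Put the drift back upright in its hole in the stand, then push the new bronze bush upright and fully home, no harder than 30 N, into the bore that is now clear, and let go; do not shove the oil bottle or the shift fork beside the work about.

Things in the scene. Friction and masses are not known exactly. Their poses are not given: they have to be found in the camera images.
- cover: Grey cast aluminium selector cover, 95 x 190 mm, bolted on a dark steel plate 120 x 210 x 8 mm, all fixed; its long side is its y axis. Origin: centre of the plate's underside on the bench, z up. On top a raised boss 46 mm wide with three upright round bores 21.4 mm in diameter, 30 mm deep, 48 mm apart along y, mouths 66 mm above the bench; below them a closed hollow, floor 58 mm under the mouths.
- bore_1 (a point): Centre of the mouth of the bore at the cover's -y end, at the boss's top face; z up. In every bore sits a dull brown bronze stub 20.6 mm across, 12 mm tall, its top 5 to 12 mm below the mouth; only a push tells which is free. The free one slides down at a steady 6 N or so and stays where pushed, at most until it lies on the floor (top 46 mm below the mouth). The two seized ones do not yield.
- bore_2 (a point): The same for the middle bore.
- bore_3 (a point): The same for the bore at the cover's +y end.
- stand: Wooden block 130 x 50 x 45 mm (x, y, z), fixed, origin at the centre of its underside. Two short punches (up to 40 mm above the block) are fixed in it at x = +12 and +45 mm; the drift stands in the hole at x = -40 mm.
- stand_hole (a point): Centre of the mouth of the drift's hole, on top of the block, 45 mm above the bench; the hole is 19 mm in diameter and 34 mm deep.
- drift: Steel drift, 120 mm long, about 0.18 kg, upright in the stand with its tip down: a bright pilot 15 mm in diameter and 50 mm long, above it a dark ringed grip 22 mm in diameter and 70 mm long. Origin at the centre of the flat tip, z up along it.
- drift_tip (a point): The centre of the drift's flat tip (its origin).
- bush: New headed bush of yellow bronze, about 0.09 kg, standing upright on the bench: a round head 30 mm in diameter and 14 mm tall on top of a shank 20 mm in diameter and 25 mm long, whose foot is bevelled 1.5 mm. Origin at the centre of its foot, z up along it.
- bush_seat (a point): Centre of the underside of the bush's head, 25 mm above its foot; at home it lies at the bore's mouth.
- oil: Cream oil bottle with a red spout, 52 mm across, 176 mm tall, standing behind the cover; origin under its centre.
- fork: Grey cast shift fork, 101 x 68 x 22 mm, lying flat; origin under its centre.
There are look-alikes about, which are no part of the job. There is more than one size of the bush; the job needs the smallest.

How it is judged:
On the way, in this order (a step that is already met when the one before it is completed fails the run):
1. the drift has gone right through one bore: its tip is at least 33 mm below the mouth, inside the bore (((z of drift_tip in the frame of bore_1 below -0.033 m and horizontal distance between drift_tip and bore_1 below 0.008 m) or (z of drift_tip in the frame of bore_2 below -0.033 m and horizontal distance between drift_tip and bore_2 below 0.008 m) or (z of drift_tip in the frame of bore_3 below -0.033 m and horizontal distance between drift_tip and bore_3 below 0.008 m))), for 0.1 s.
2. the drift is back in the stand, upright in its hole (horizontal distance between drift_tip and stand_hole below 0.006 m and z of drift_tip in the frame of stand_hole below -0.03 m and angle between drift's own z axis and vertical below 0.15 rad), for 0.1 s.
At the end, for the whole second after the job is handed in: The new bush is in a bore, upright within 0.06 rad, centred within 3 mm, the underside of its head within 2 mm of the boss's top face, and at rest; the drift stands at rest in its hole in the stand, tip at least 30 mm deep, upright within 0.15 rad (all of step 2 and ((horizontal distance between bush_seat and bore_1 below 0.003 m and z of bush_seat in the frame of bore_1 below 0.002 m) or (horizontal distance between bush_seat and bore_2 below 0.003 m and z of bush_seat in the frame of bore_2 below 0.002 m) or (horizontal distance between bush_seat and bore_3 below 0.003 m and z of bush_seat in the frame of bore_3 below 0.002 m)) and angle between bush's own z axis and vertical below 0.06 rad and linear speed of bush below 0.01 m/s and linear speed of drift below 0.02 m/s); the robot touches nothing.
It fails at once if at the cover, the drift's pilot is pressed on anything harder than 30 N (contact force between drift_c0 and anything else above 30 N and horizontal distance between drift_tip and cover below 0.11 m).
It fails at once if the new bush is pressed on the cover harder than 30 N (contact force between bush and cover above 30 N).
It fails at once if the oil bottle or the shift fork is moved by more than 30 mm (distance of any of oil, fork from where it was at the start of the episode above 0.03 m).
It also fails if it takes over 64 s, if anything falls off the work surface, if the arm or the gripper's body presses on something with over 40 N, if the wrist force passes 120 N, or if a joint passes its speed limit or range.

## Working session

There is one attempt and no reset: what is moved stays moved. The work goes in short steps, Python scripts to look and compute and a tool call to move; the robot and the scene stay as the last step left them, time stands still between calls to the robot, and variables do not carry over. Pictures are saved under pics/ and viewed, about 8 in all and at most 12, crops included, and the job is handed in when it is done.

Besides the shell and the picture viewer there is one more tool, called after ">>>" as name(argument=value, ...) on one line, values as JSON. step_arm: Moves the arm, as the interface text tells. Its arguments: {"type":"object","properties":{"moves":{"type":"array"},"grip_force":{"type":"number"}},"required":["moves"]}

```bash
ls; mkdir -p pics; python3 - <<'E'
from workcell import bot,cams
import cv2,numpy as np
s=bot.get_state();print(s)
for n in("side","top"):
    p,d=cams.grab_frame(n);cv2.imwrite(f"pics/{n}0.png",p);np.savez(f"{n}0.npz",p=p,d=d)
    print(n,cams.camera_info(n))
E
```

```text
pics
{'clock': 0.0, 'joint_positions': array([-1.38818958,  0.53718059, -0.00446657,  1.53885175,  0.0025953 ,
        1.06726856, -0.07119594]), 'dq': array([ 0.00039727,  0.00109283,  0.00040326, -0.00109219, -0.00013268,
       -0.00156339,  0.00155973]), 'joint_torque': array([ 3.10960177e-04, -5.70982039e+01,  9.90811810e-01, -2.51604742e+01,
       -5.63259388e-02,  1.79177325e-02,  1.54077088e-04]), 'tool_pos': array([0.15991323, 0.6294159 , 0.24583777]), 'orientation': array([ 5.63651994e-04,  7.89351637e-01,  6.13940770e-01, -6.37892256e-04]), 'ft_force': array([ 0.00890227, -0.28166443,  0.32709319]), 'torque': array([ 0.01515474, -0.01951913, -0.04631944]), 'grip_width': 0.08797209196572267}
side {'mtx': array([[407.39169731,   0.        , 325.27548447],
       [  0.        , 407.39169731, 198.37726034],
       [  0.        ,   0.        ,   1.        ]]), 'k1': -0.01886184426963264, 'R': array([[ 0.89655876, -0.44260389, -0.01685806],
       [-0.25396044, -0.48250569, -0.83826747],
       [ 0.36288633,  0.75583732, -0.54499858]]), 't': array([-0.5820643 ,  0.13031108,  0.83058811])}
top {'mtx': array([[440.36849496,   0.        , 317.34376939],
       [  0.        , 440.36849496, 205.63279845],
       [  0.        ,   0.        ,   1.        ]]), 'k1': -0.006921475955504949, 'R': array([[-0.00983058, -0.99993244,  0.00620304],
       [-0.99444655,  0.00912624, -0.1048464 ],
       [ 0.1047827 , -0.00719929, -0.99446908]]), 't': array([-0.12734546,  0.58409388,  1.15213785])}
```

View pics/top0.png

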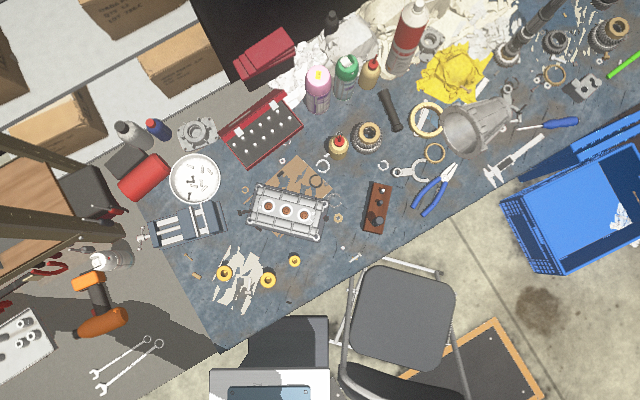

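View pics/side0.png

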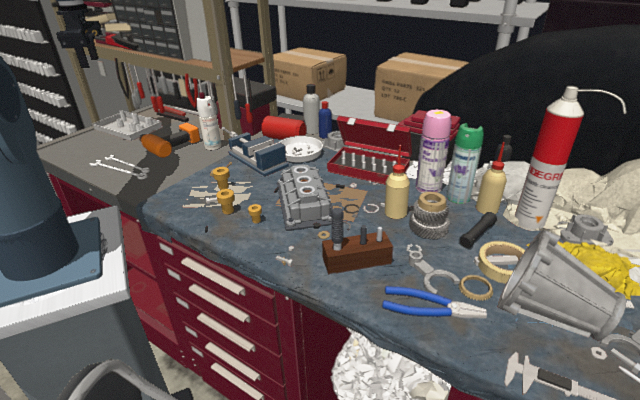

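Top view: cover with three bores at about (268,206), (287,210), (305,214), stand at (377,207) with the drift at its upper or lower end, three bushes at (224,273), (267,279) and (294,260), the last looking smallest. Oil is at (338,145), fork at (410,170). The side view agrees: drift at (338,228) at the stand's near-left end.

```bash
cat > h.py <<'E'
import numpy as np,cv2
from workcell import bot,cams
def cloud(d,ci):
    h,w=d.shape;u,v=np.meshgrid(np.arange(w),np.arange(h))
    x=cv2.undistortPoints(np.stack([u,v],-1).reshape(-1,1,2).astype(float),ci["mtx"],np.array([ci["k1"],0,0,0.])).reshape(h,w,2)
    c=np.dstack([x[...,0]*d,x[...,1]*d,d]);return (c-ci["t"])@ci["R"]
def rays(uv,ci):
    x=cv2.undistortPoints(np.array(uv,float).reshape(-1,1,2),ci["mtx"],np.array([ci["k1"],0,0,0.])).reshape(-1,2)
    return -ci["R"].T@ci["t"],np.c_[x,np.ones(len(x))]@ci["R"]
def atz(uv,z,ci):
    o,r=rays(uv,ci);return o+r*((np.array(z)-o[2])/r[:,2])[:,None]
def proj(X,ci):
    c=np.atleast_2d(X)@ci["R"].T+ci["t"];s=c[:,:2]/c[:,2:];s=s*(1+ci["k1"]*(s**2).sum(1,keepdims=True))
    return s@ci["mtx"][:2,:2].T+ci["mtx"][:2,2]
E
python3 - <<'E'
from h import *
f=np.load("top0.npz");p,d=f["p"],f["d"];ci=cams.camera_info("top");P=cloud(d,ci)
cv2.imwrite("pics/topc.png",cv2.resize(p[130:300,190:440],None,fx=3.2,fy=3.2,interpolation=cv2.INTER_CUBIC))
M=np.load("top0.npz")["d"]>0
def comp(name,c,r,zmin,zmax):
    sub=np.zeros(d.shape,bool);sub[c[1]-r:c[1]+r,c[0]-r:c[0]+r]=1
    q=P[sub&M&(P[...,2]>zmin)&(P[...,2]<zmax)];
    if len(q): print(name,len(q),q.mean(0).round(4),"zmed",np.percentile(q[:,2],[5,50,95]).round(4),"ext",cv2.minAreaRect(q[:,:2].astype(np.float32)))
for n,c in dict(b1=(224,273),b2=(267,279),b3=(294,260)).items(): comp(n,c,13,.025,.1)
comp("boss",(287,210),35,.062,.075)
comp("stand",(377,207),32,.035,.05)
comp("standhi",(377,207),32,.055,.2)
comp("drift",(377,207),32,.11,.2)
comp("oil",(338,145),16,.05,.3)
comp("fork",(410,170),25,.012,.05)
print(np.median(P[330:340,230:240,2]),[P[v,u].round(3) for u,v in((320,240),(350,230),(250,290))])
E
```

```text
b1 192 [0.4079 0.1107 0.0519] zmed [0.0397 0.0534 0.0577] ext ((0.4075565040111542, 0.11090748012065887), (0.0389629527926445, 0.039652019739151), 54.87199020385742)
b2 178 [ 0.3895 -0.0026  0.0526] zmed [0.0452 0.0535 0.057 ] ext ((0.3897126019001007, -0.002908267080783844), (0.03890505060553551, 0.039654456079006195), 58.99772262573242)
b3 91 [ 0.4377 -0.0707  0.0396] zmed [0.0349 0.0397 0.0431] ext ((0.4377810060977936, -0.07087521255016327), (0.028141604736447334, 0.029027095064520836), 25.84348487854004)
boss 887 [ 0.5681 -0.0516  0.0673] zmed [0.0635 0.0673 0.0709] ext ((0.5669139623641968, -0.05022329092025757), (0.1500101536512375, 0.0525561086833477), 73.67542266845703)
stand 767 [ 0.5767 -0.2923  0.0461] zmed [0.0425 0.0463 0.0491] ext ((0.5745832920074463, -0.29313337802886963), (0.050556376576423645, 0.13013844192028046), 76.64369201660156)
standhi 130 [ 0.5533 -0.286   0.1087] zmed [0.0669 0.1244 0.1353] ext ((0.5735952854156494, -0.2891290485858917), (0.020550262182950974, 0.09827999025583267), 80.45489501953125)
drift 73 [ 0.5351 -0.2824  0.1304] zmed [0.1158 0.132  0.1361] ext ((0.5357140898704529, -0.28274956345558167), (0.019936276599764824, 0.020177308470010757), 85.34521484375)
oil 362 [ 0.7302 -0.1876  0.1019] zmed [0.0621 0.1008 0.1322] ext ((0.7356770038604736, -0.1890830397605896), (0.048757974058389664, 0.04966568201780319), 0.039028264582157135)
fork 323 [ 0.6562 -0.3831  0.0222] zmed [0.0124 0.0161 0.048 ] ext ((0.6566659808158875, -0.3944505751132965), (0.10187263041734695, 0.18537212908267975), 34.59553909301758)
0.0012325294779386518 [array([ 0.492, -0.139, -0.   ]), array([ 0.518, -0.222,  0.001]), array([0.359, 0.051, 0.002])]
```

View pics/topc.png

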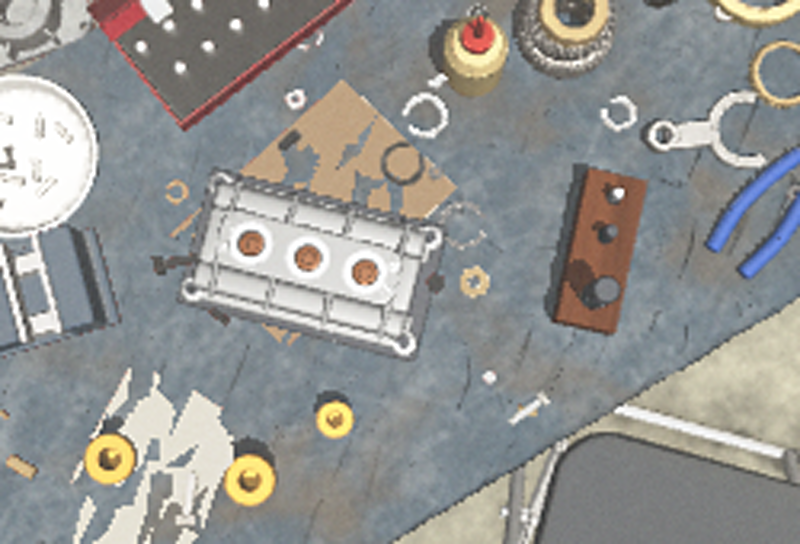

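Crop: bore mouths at crop px (252,243), (309,258), (366,271); drift at the stand's lower end at (605,290); the smallest bush is at (335,420). It measures 29 mm across the head and 39 mm tall, so it is the right one.

```bash
cat >> h.py <<'E'
from scipy.spatial.transform import Rotation as Ro
def down(yaw): # tool x at yaw, z down
    c,s=np.cos(yaw),np.sin(yaw);return Ro.from_matrix(np.array([[c,s,0],[s,-c,0],[0,0,-1]]))
def cur():
    s=bot.get_state();q=s["orientation"];return s,np.array(s["tool_pos"]),Ro.from_quat([q[1],q[2],q[3],q[0]])
def go(*wps,yaw=None):
    s,p,R=cur();xa=R.as_matrix()[:,0];y0=np.arctan2(xa[1],xa[0])
    rv=(R.inv()*down(y0 if yaw is None else np.radians(yaw))).as_rotvec()
    print("t",round(s["clock"],2),"pos",p.round(4),"yaw",np.degrees(y0).round(2),"F",s["ft_force"].round(1),"w",round(s["grip_width"],4))
    for w in wps: print("  ->",np.round(w,4),"shift mm",(R.inv().apply(np.array(w)-p)*1e3).round(1),"rot",rv.round(4))
E
python3 - <<'E'
from h import *
ci=cams.camera_info("top")
b=atz([(190+u/3.2,130+v/3.2) for u,v in((252,243),(309,258),(366,271))],.066,ci);print(b.round(4))
print(atz([(190+605/3.2,130+290/3.2)],.131,ci).round(4))
go((.43,.15,.3),(.536,-.283,.28),yaw=76.6)
Q=[]
for n in("top","side"):
    f=np.load(n+"0.npz");d=f["d"];P=cloud(d,cams.camera_info(n))[d>0];Q.append(P)
Q=np.vstack(Q)
wp=np.array([(.16,.63),(.43,.15),(.536,-.283)])
for a,bb in zip(wp[:-1],wp[1:]):
    for t in np.linspace(0,1,6):
        c=a+t*(bb-a);m=np.hypot(Q[:,0]-c[0],Q[:,1]-c[1])<.12;print(c.round(2),Q[m,2].max().round(3) if m.any() else None,end=' ')
E
```

```text
[[ 0.5795 -0.006   0.066 ]
 [ 0.5668 -0.0524  0.066 ]
 [ 0.5558 -0.0987  0.066 ]]
[[ 0.534  -0.2832  0.131 ]]
t 0.1 pos [0.16   0.6295 0.2459] yaw 75.75 F [-0.5 -0.1 -0.6] w 0.0883
  -> [0.43 0.15 0.3 ] shift mm [-398.3  379.8  -53.4] rot [ 0.0001  0.0015 -0.0149]
  -> [ 0.536 -0.283  0.28 ] shift mm [-791.9  589.1  -32.8] rot [ 0.0001  0.0015 -0.0149]
[0.16 0.63] 0.419 [0.21 0.53] 0.419 [0.27 0.44] 0.05 [0.32 0.34] 0.157 [0.38 0.25] 0.076 [0.43 0.15] 0.074 [0.43 0.15] 0.074 [0.45 0.06] 0.072 [ 0.47 -0.02] 0.075 [ 0.49 -0.11] 0.075 [ 0.51 -0.2 ] 0.138 [ 0.54 -0.28] 0.138
```

>>> step_arm(moves=[-27, 25, -6, 0, 0, 0, 1, -54, 50, -12, 0, 0, 0, 1, -81, 76, -18, 0, 0, 0, 1, -108, 101, -18, 0, 0, -0.015, 1, -135, 127, -18, 0, 0, -0.015, 1])

```text
clock: 0.52
tool_pos: [0.2504, 0.4662, 0.2648]
orientation: [-0.0, 0.784, 0.62, 0.0]
ft_force: [1.5, 0.3, -0.1]
grip_width: 0.0883
```

>>> step_arm(moves=[-27, 25, -6, 0, 0, 0, 1, -54, 50, -12, 0, 0, 0, 1, -81, 76, -18, 0, 0, 0, 1, -108, 101, -18, 0, 0, 0, 1, -135, 127, -18, 0, 0, 0, 1])

```text
clock: 0.93
tool_pos: [0.3426, 0.3055, 0.2829]
orientation: [-0.0, 0.785, 0.62, 0.0]
ft_force: [1.3, 0.8, 0.5]
grip_width: 0.0882
```

>>> step_arm(moves=[-27, 25, -6, 0, 0, 0, 1, -54, 50, -12, 0, 0, 0, 1, -81, 76, -18, 0, 0, 0, 1, -108, 101, -18, 0, 0, 0, 1, -135, 127, -18, 0, 0, 0, 1])

```text
clock: 1.35
tool_pos: [0.4349, 0.1447, 0.3011]
orientation: [-0.0, 0.785, 0.62, 0.0]
ft_force: [0.5, 0.0, -0.7]
grip_width: 0.0882
```

>>> step_arm(moves=[-38, 18, 1, 0, 0, 0, 1, -76, 36, 2, 0, 0, 0, 1, -114, 54, 3, 0, 0, 0, 1, -152, 72, 5, 0, 0, 0, 1, -190, 90, 8, 0, 0, 0, 1])

```text
clock: 1.77
tool_pos: [0.4775, -0.0593, 0.2929]
orientation: [0.0, 0.785, 0.62, 0.0]
ft_force: [0.8, -0.5, -0.4]
grip_width: 0.0882
```

```bash
python3 - <<'E'
from h import *
go((.5,-.12,.30),(.535,-.283,.28),yaw=76.6)
E
```

```text
t 1.77 pos [ 0.4775 -0.0593  0.2929] yaw 76.62 F [ 0.8 -0.5 -0.4] w 0.0882
  -> [ 0.5  -0.12  0.3 ] shift mm [-53.9  36.   -7.1] rot [ 0.0004 -0.0003  0.0003]
  -> [ 0.535 -0.283  0.28 ] shift mm [-204.3  107.7   12.9] rot [ 0.0004 -0.0003  0.0003]
```

```bash
python3 - <<'E'
from h import *
ci=cams.camera_info("wrist");p,d=cams.grab_frame("wrist");cv2.imwrite("pics/w1.png",p);np.savez("w1.npz",p=p,d=d,**ci);
print(ci["mtx"][0,0],ci["R"].round(3),(-ci["R"].T@ci["t"]).round(3))
pts=[(.5795,-.006,.066),(.5668,-.0524,.066),(.5558,-.0987,.066),(.535,-.283,.131),(.4378,-.0709,.039)]
print(proj(pts,ci).round(0))
E
```

```text
355.25380788751744 [[ 0.232  0.973 -0.001]
 [ 0.922 -0.22   0.318]
 [ 0.309 -0.075 -0.948]] [ 0.397 -0.04   0.43 ]
[[386. 241.]
 [344. 240.]
 [301. 240.]
 [111. 289.]
 [300. 128.]]
```

View pics/w1.png

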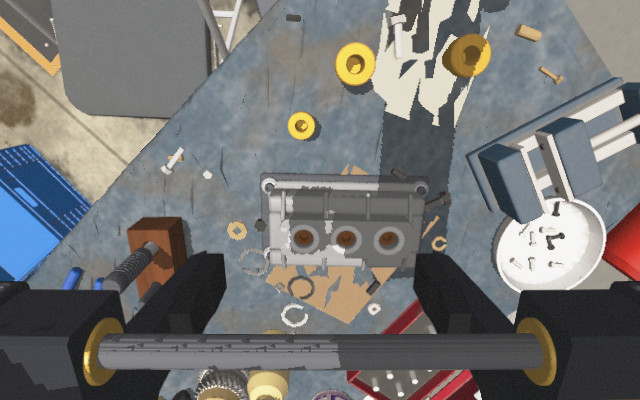

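>>> step_arm(moves=[-38, 20, -4, 0, 0, 0, 1, -76, 40, -4, 0, 0, 0, 1, -114, 60, 0, 0, 0, 0, 1, -150, 80, 4, 0, 0, 0, 1, -170, 70, 10, 0, 0, 0, 1])

```text
clock: 2.23
tool_pos: [0.5087, -0.243, 0.2828]
orientation: [0.002, 0.785, 0.619, -0.0]
ft_force: [-0.7, 0.1, 0.3]
grip_width: 0.0881
```

Wrist view: bores at (304,238), (346,239), (389,239), about 2.5 px (3 mm) off the projection from the top camera; small bush at (301,126), drift at (130,270). I'll measure the drift from close up.

```bash
cat >> h.py <<'E'
def wrist(name):
    ci=cams.camera_info("wrist");p,d=cams.grab_frame("wrist");cv2.imwrite(f"pics/{name}.png",p);np.savez(name+".npz",p=p,d=d,**ci)
    P=cloud(d,ci);P[d<=0]=np.nan;return p,d,ci,P
def near(P,c,r,z0,z1):
    m=(np.hypot(P[...,0]-c[0],P[...,1]-c[1])<r)&(P[...,2]>z0)&(P[...,2]<z1);q=P[m]
    if len(q)<4: print("few",len(q));return None
    print(len(q),"mean",q.mean(0).round(4),"z",np.percentile(q[:,2],[5,50,95]).round(4),"circ",[np.round(v,4) for v in cv2.minEnclosingCircle(q[:,:2].astype(np.float32))]);return q
E
python3 - <<'E'
from h import *
f=np.load("w1.npz");ci={k:f[k] for k in("mtx","k1","R","t")};ci["k1"]=float(ci["k1"])
print(atz([(304,238),(346,239),(389,239)],.066,ci).round(4),atz([(301.,126)],.039,ci).round(4))
P=cloud(f["d"],ci);near(P,(.4378,-.0709),.03,.03,.05)
m=(P[...,2]>.063)&(P[...,2]<.07)&(np.hypot(P[...,0]-.567,P[...,1]+.052)<.09);print("boss",P[m].mean(0),P[m].shape)
p,d,ci,P=wrist("w2");near(P,(.535,-.283),.03,.122,.15);print(proj([(.535,-.283,.131)],ci))
go((.535,-.283,.28),yaw=76.6)
E
```

```text
[[ 0.5541 -0.0951  0.066 ]
 [ 0.5662 -0.0496  0.066 ]
 [ 0.5774 -0.0026  0.066 ]] [[ 0.4362 -0.0698  0.039 ]]
508 mean [ 0.4359 -0.0697  0.038 ] z [0.0364 0.0382 0.0396] circ [array([ 0.4362, -0.0699]), np.float64(0.0151)]
boss [ 0.56677173 -0.04959308  0.06526833] (4231, 3)
485 mean [ 0.533  -0.282   0.1293] z [0.1246 0.1299 0.1314] circ [array([ 0.5346, -0.283 ]), np.float64(0.0112)]
[[282.39055832 223.13204574]]
t 2.28 pos [ 0.5027 -0.2465  0.2814] yaw 76.14 F [-4.1 -3.2 -0.8] w 0.0882
  -> [ 0.535 -0.283  0.28 ] shift mm [-27.7  40.1   1.4] rot [-0.0022  0.0048 -0.008 ]
```

View pics/w2.png

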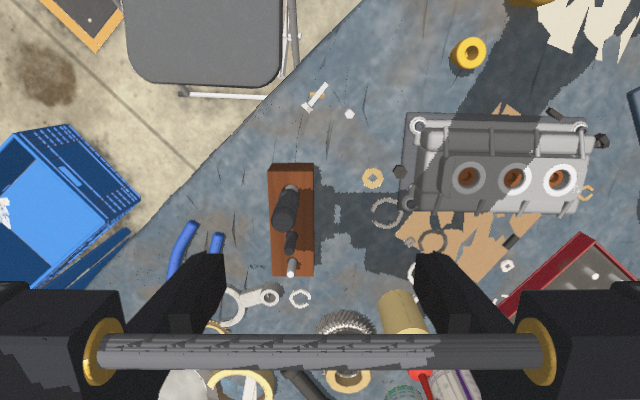

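The drift's top is centred at about (0.534,-0.283) and appears at roughly (283,220); the stand lies clear of the fingers.

>>> step_arm(moves=[-14, 20, 10, 0, 0, 0, 1, -27, 40, 20, 0, 0, 0, 1, -27, 40, 40, 0, 0, -0.008, 1, -27, 40, 60, 0, 0, -0.008, 1, -27, 40, 60, 0, 0, -0.008, 1])

```text
clock: 2.7
tool_pos: [0.5368, -0.2726, 0.2188]
orientation: [-0.003, 0.782, 0.623, -0.002]
ft_force: [-0.3, 0.4, -0.5]
grip_width: 0.0882
```

```bash
python3 - <<'E'
from h import *
p,d,ci,P=wrist("w3");near(P,(.534,-.283),.03,.122,.15)
go((.534,-.283,.097),yaw=76.6)
E
```

```text
805 mean [ 0.533  -0.2823  0.1294] z [0.125  0.13   0.1314] circ [array([ 0.5345, -0.283 ]), np.float64(0.0113)]
t 2.75 pos [ 0.5376 -0.273   0.2209] yaw 77.07 F [-0.  -0.4 -0.3] w 0.0882
  -> [ 0.534 -0.283  0.097] shift mm [-10.6  -0.7 123.9] rot [-0.0049 -0.0009  0.0082]
```

>>> step_arm(moves=[-10, -1, 20, 0, 0, 0, 1, -10.5, -1, 40, -0.005, 0, 0.008, 1, -10.5, -1, 60, -0.005, 0, 0.008, 1, -10.5, -1, 60, -0.005, 0, 0.008, 1, -10.5, -1, 60, -0.005, 0, 0.008, 1])

```text
clock: 3.17
tool_pos: [0.5357, -0.2839, 0.1636]
orientation: [0.002, 0.785, 0.62, 0.002]
ft_force: [0.3, 0.2, 0.6]
grip_width: 0.0881
```

```bash
python3 - <<'E'
from h import *
go((.5345,-.283,.097),yaw=76.6)
E
```

```text
t 3.17 pos [ 0.5357 -0.2839  0.1636] yaw 76.63 F [0.3 0.2 0.6] w 0.0881
  -> [ 0.5345 -0.283   0.097 ] shift mm [ 0.6 -1.7 66.6] rot [ 0.0045 -0.0004  0.0005]
```

>>> step_arm(moves=[0.5, -1.5, 20, 0.004, 0, 0, 1, 0.5, -1.5, 40, 0.004, 0, 0, 1, 0.5, -1.5, 60, 0.004, 0, 0, 1, 0.5, -1.5, 66.5, 0.004, 0, 0, 1, 0.5, -1.5, 66.5, 0.004, 0, 0, 0.6], grip_force=45)

```text
clock: 3.58
tool_pos: [0.5347, -0.2833, 0.0966]
orientation: [0.0, 0.785, 0.62, 0.0]
ft_force: [-0.0, -0.8, 0.4]
grip_width: 0.0837
```

>>> step_arm(moves=[0, 0, 0, 0, 0, 0, 0, 0, 0, 0, 0, 0, 0, 0, 0, 0, 0, 0, 0, 0, 0, 0, 0, 0, 0, 0, 0, 0, 0, 0, 0, 0, 0, 0, 0], grip_force=45)

```text
clock: 4.0
tool_pos: [0.535, -0.2838, 0.0971]
orientation: [0.001, 0.785, 0.62, 0.001]
ft_force: [0.7, -0.8, -0.1]
grip_width: 0.0504
```

```bash
python3 - <<'E'
from h import *
go((.5345,-.283,.097),yaw=76.6)
E
```

```text
t 4.0 pos [ 0.535  -0.2838  0.0971] yaw 76.61 F [ 0.7 -0.8 -0.1] w 0.0504
  -> [ 0.5345 -0.283   0.097 ] shift mm [ 0.7 -0.7  0.1] rot [0.0021 0.0001 0.0001]
```

>>> step_arm(moves=[0, 0, 0, 0, 0, 0, 0, 0, 0, 0, 0, 0, 0, 0, 0, 0, 0, 0, 0, 0, 0, 0, 0, 0, 0, 0, 0, 0, 0, 0, 0, 0, 0, 0, 0])

```text
clock: 4.42
tool_pos: [0.5346, -0.2835, 0.0963]
orientation: [0.0, 0.785, 0.62, 0.0]
ft_force: [0.5, 0.6, 0.1]
grip_width: 0.0212
```

>>> step_arm(moves=[0, 0, -2, 0, 0, 0, 0, 0, 0, -12, 0, 0, 0, 0, 0, 0, -30, 0, 0, 0, 0, 0, 0, -50, 0, 0, 0, 0, 0, 0, -60, 0, 0, 0, 0])

```text
clock: 4.83
tool_pos: [0.5353, -0.2844, 0.1589]
orientation: [0.002, 0.785, 0.62, 0.001]
ft_force: [0.5, -0.1, -1.9]
grip_width: 0.0208
```

```bash
python3 - <<'E'
from h import *
go((.555,-.097,.18),yaw=76.6)
E
```

```text
t 4.83 pos [ 0.5353 -0.2844  0.1589] yaw 76.59 F [ 0.5 -0.1 -1.9] w 0.0208
  -> [ 0.555 -0.097  0.18 ] shift mm [186.8 -24.2 -21.3] rot [ 0.0036  0.0007 -0.0003]
```

>>> step_arm(moves=[37, -5, -21, 0.003, 0, 0, 0, 75, -10, -21, 0.003, 0, 0, 0, 112, -15, -21, 0.003, 0, 0, 0, 150, -20, -21, 0.003, 0, 0, 0, 187, -24, -21, 0.003, 0, 0, 0])

```text
clock: 5.25
tool_pos: [0.5542, -0.0942, 0.1778]
orientation: [-0.001, 0.785, 0.62, -0.0]
ft_force: [1.1, -0.1, -2.0]
grip_width: 0.021
```

>>> step_arm(moves=[0, 0, 10, 0, 0, 0, 0, 0, 0, 10, 0, 0, 0, 0, 0, 0, 10, 0, 0, 0, 0, 0, 0, 10, 0, 0, 0, 0, 0, 0, 10, 0, 0, 0, 0])

```text
clock: 5.67
tool_pos: [0.5544, -0.098, 0.1678]
orientation: [-0.0, 0.786, 0.619, -0.001]
ft_force: [0.2, -0.2, -1.6]
grip_width: 0.0211
```

```bash
python3 - <<'E'
from h import *
p,d,ci,P=wrist("w4")
go((.555,-.097,.17),yaw=76.6)
ps,ds=cams.grab_frame("side");cis=cams.camera_info("side")
uv=proj([(.555,-.097,.08),(.567,-.051,.066)],ci);us=proj([(.555,-.097,.08),(.567,-.051,.066)],cis);print(uv,us)
a,b=us[0].astype(int);print(a,b)
cw=cv2.resize(p[110:310,180:480],(600,400),interpolation=cv2.INTER_CUBIC)
y0,x0=b-70,a-75
cs=cv2.resize(ps[y0:y0+120,x0:x0+150],(500,400),interpolation=cv2.INTER_CUBIC);print("side origin",x0,y0)
c=np.zeros((600,800,3),np.uint8);c[:300,:450]=cv2.resize(p[110:310,180:480],(450,300),interpolation=cv2.INTER_CUBIC);c[300:600,450:800]=cv2.resize(ps[y0:y0+120,x0:x0+140],(350,300),interpolation=cv2.INTER_CUBIC)
cv2.imwrite("pics/w4c.png",c)
E
```

```text
t 5.72 pos [ 0.5544 -0.0978  0.1678] yaw 76.46 F [-0.7  0.7 -1.3] w 0.0206
  -> [ 0.555 -0.097  0.17 ] shift mm [ 0.9  0.4 -2.2] rot [-0.0013  0.0004 -0.0024]
[[320.79777677 212.25705289]
 [387.3125578  206.63469129]] [[306.1819055  184.62350576]
 [303.14433014 179.57199071]]
306 184
side origin 231 114
```

View pics/w4c.png

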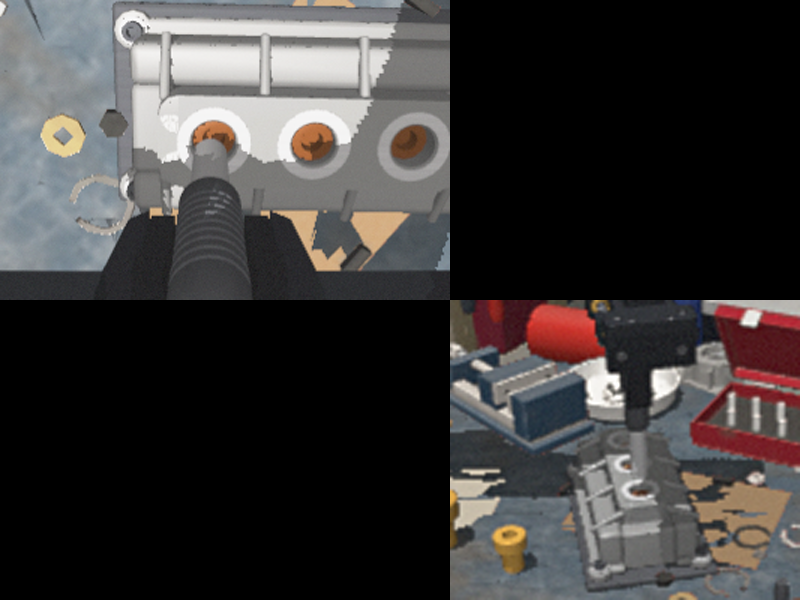

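Wrist crop: bore rings centred at crop (213,143), (314,144), (414,146); the drift tip is just in front of the first, at about (210,150), already nearly over it.

```bash
python3 - <<'E'
from h import *
f=np.load("w4.npz");ci={k:f[k] for k in("mtx","k1","R","t")};ci["k1"]=float(ci["k1"])
uv=[(180+u/1.5,110+v/1.5) for u,v in((213.5,143),(314,144),(414,146))]
b=atz(uv,.066,ci);print(b.round(4),np.linalg.norm(np.diff(b,axis=0),axis=1))
t=(np.array(proj([(.5544,-.0978,.0823),(.5544+.007,-.0978,.0823)],ci))-(180,110))*1.5;print("tip pred crop",t)
P=cloud(f["d"],ci)
m=(abs(P[...,2]-.066)<.004)&(np.hypot(P[...,0]-.567,P[...,1]+.05)<.1);print("bosstop z",np.median(P[m][:,2]))
# stub depths
for c in b:
    m=(np.hypot(P[...,0]-c[0],P[...,1]-c[1])<.008)&(P[...,2]<.064)&(P[...,2]>.03);print(m.sum(),np.median(P[m][:,2]) if m.any() else None)
E
```

```text
[[ 0.5552 -0.0959  0.066 ]
 [ 0.5669 -0.0495  0.066 ]
 [ 0.5791 -0.0032  0.066 ]] [0.04782819 0.04793772]
tip pred crop [[209.14859961 154.33883743]
 [212.79858637 168.51748714]]
bosstop z 0.06527208517287067
225 0.05816286890587122
351 0.058893166883384036
287 0.05400387341350296
```

>>> step_arm(moves=[2, 0.3, 0, 0, 0, -0.002, 0, 2, 0.3, 5, 0, 0, -0.002, 0, 2, 0.3, 12, 0, 0, -0.002, 0, 2, 0.3, 18, 0, 0, -0.002, 0, 2, 0.3, 19, 0, 0, -0.002, 0])

```text
clock: 6.18
tool_pos: [0.5542, -0.094, 0.1468]
orientation: [-0.002, 0.784, 0.621, -0.001]
ft_force: [-0.7, 0.1, -1.9]
grip_width: 0.021
```

>>> step_arm(moves=[0, 0, 0.5, 0, 0, 0, 0, 0, 0, 1, 0, 0, 0, 0, 0, 0, 1.5, 0, 0, 0, 0, 0, 0, 2, 0, 0, 0, 0, 0, 0, 2.5, 0, 0, 0, 0])

```text
clock: 6.6
tool_pos: [0.5554, -0.0943, 0.146]
orientation: [-0.001, 0.784, 0.621, -0.0]
ft_force: [-0.4, -0.7, -1.4]
grip_width: 0.0209
```

>>> step_arm(moves=[-1, 0, 0.5, 0, 0, 0, 0, -1, 0, 1, 0, 0, 0, 0, -1, 0, 1.5, 0, 0, 0, 0, -1, 0, 2, 0, 0, 0, 0, -1, 0, 2, 0, 0, 0, 0])

```text
clock: 7.02
tool_pos: [0.5552, -0.0954, 0.1443]
orientation: [-0.001, 0.784, 0.621, -0.0]
ft_force: [-1.0, 0.5, 4.2]
grip_width: 0.0207
```

>>> step_arm(moves=[0, 0, 0.5, 0, 0, 0, 0, 0, 0, 1, 0, 0, 0, 0, 0, 0, 1, 0, 0, 0, 0, 0, 0, 1.5, 0, 0, 0, 0, 0, 0, 1.5, 0, 0, 0, 0])

```text
clock: 7.43
tool_pos: [0.5551, -0.0954, 0.1424]
orientation: [-0.001, 0.784, 0.621, -0.001]
ft_force: [-0.2, -1.0, 3.8]
grip_width: 0.0215
```

>>> step_arm(moves=[0, 0, 0.5, 0, 0, 0, 0, 0, 0, 1, 0, 0, 0, 0, 0, 0, 2, 0, 0, 0, 0, 0, 0, 3, 0, 0, 0, 0, 0, 0, 4, 0, 0, 0, 0])

```text
clock: 7.85
tool_pos: [0.555, -0.0953, 0.1383]
orientation: [-0.001, 0.784, 0.621, -0.001]
ft_force: [-0.6, -1.0, 3.7]
grip_width: 0.0207
```

Bore 1's stub yields at a steady 5–6 N (6 mm of travel), so it is the free one. Only one stub is free, so I leave the others untouched and drive this one through.

>>> step_arm(moves=[0, 0, 2, 0, 0, 0, 0, 0, 0, 4, 0, 0, 0, 0, 0, 0, 6, 0, 0, 0, 0, 0, 0, 8, 0, 0, 0, 0, 0, 0, 10, 0, 0, 0, 0])

```text
clock: 8.27
tool_pos: [0.555, -0.0953, 0.1281]
orientation: [-0.001, 0.784, 0.621, -0.001]
ft_force: [0.4, -1.4, 4.5]
grip_width: 0.0209
```

>>> step_arm(moves=[0, 0, 2, 0, 0, 0, 0, 0, 0, 4, 0, 0, 0, 0, 0, 0, 6, 0, 0, 0, 0, 0, 0, 8, 0, 0, 0, 0, 0, 0, 10, 0, 0, 0, 0])

```text
clock: 8.68
tool_pos: [0.5549, -0.0952, 0.1182]
orientation: [-0.001, 0.784, 0.621, -0.001]
ft_force: [-0.8, -1.7, 3.2]
grip_width: 0.021
```

>>> step_arm(moves=[0, 0, 2, 0, 0, 0, 0, 0, 0, 4, 0, 0, 0, 0, 0, 0, 6, 0, 0, 0, 0, 0, 0, 7, 0, 0, 0, 0, 0, 0, 7, 0, 0, 0, 0])

```text
clock: 9.1
tool_pos: [0.5548, -0.0952, 0.111]
orientation: [-0.001, 0.784, 0.621, -0.001]
ft_force: [0.7, -1.5, 0.3]
grip_width: 0.0209
```

>>> step_arm(moves=[0, 0, -12, 0, 0, 0, 0, 0, 0, -27, 0, 0, 0, 0, 0, 0, -42, 0, 0, 0, 0, 0, 0, -57, 0, 0, 0, 0, 0, 0, -72, 0, 0, 0, 0])

```text
clock: 9.52
tool_pos: [0.5543, -0.0946, 0.1842]
orientation: [-0.002, 0.784, 0.621, -0.001]
ft_force: [0.8, -0.5, -1.9]
grip_width: 0.0208
```

```bash
python3 - <<'E'
from h import *
go((.5348,-.2837,.18),yaw=76.6)
E
```

```text
t 9.52 pos [ 0.5543 -0.0946  0.1842] yaw 76.74 F [ 0.8 -0.5 -1.9] w 0.0208
  -> [ 0.5348 -0.2837  0.18  ] shift mm [-188.6   24.4    4. ] rot [-0.0036 -0.0005  0.0024]
```

>>> step_arm(moves=[-38, 5, 0, -0.003, 0, 0.002, 0, -76, 10, 0, -0.003, 0, 0.002, 0, -114, 15, 0, -0.003, 0, 0.002, 0, -152, 20, 2, -0.003, 0, 0.002, 0, -188.5, 24.4, 4, -0.003, 0, 0.002, 0])

```text
clock: 9.93
tool_pos: [0.5348, -0.2854, 0.1797]
orientation: [-0.0, 0.785, 0.62, 0.0]
ft_force: [0.4, 0.7, -2.2]
grip_width: 0.0205
```

>>> step_arm(moves=[0, 0, 10, 0, 0, 0, 0, 0, 0, 20, 0, 0, 0, 0, 0, 0, 28, 0, 0, 0, 0, 0, 0, 30, 0, 0, 0, 0, 0, 0, 30, 0, 0, 0, 0])

```text
clock: 10.35
tool_pos: [0.5355, -0.2819, 0.1482]
orientation: [-0.001, 0.784, 0.621, 0.0]
ft_force: [-0.8, 0.6, -3.0]
grip_width: 0.0208
```

```bash
python3 - <<'E'
from h import *
go((.5348,-.2837,.12),yaw=76.6)
E
```

```text
t 10.35 pos [ 0.5355 -0.2819  0.1482] yaw 76.76 F [-0.8  0.6 -3. ] w 0.0208
  -> [ 0.5348 -0.2837  0.12  ] shift mm [-2.  -0.2 28.2] rot [-0.0014 -0.0015  0.0028]
```

>>> step_arm(moves=[-1.5, -0.2, 0, 0, 0, 0.002, 0, -1.5, -0.2, 0, 0, 0, 0.002, 0, -1.5, -0.2, 5, 0, 0, 0.002, 0, -1.5, -0.2, 10, 0, 0, 0.002, 0, -1.5, -0.2, 12, 0, 0, 0.002, 0])

```text
clock: 10.77
tool_pos: [0.5347, -0.2853, 0.1365]
orientation: [0.0, 0.785, 0.619, 0.0]
ft_force: [1.3, 0.2, -3.1]
grip_width: 0.0206
```

>>> step_arm(moves=[0, 0, 2, 0, 0, 0, 0, 0, 0, 4, 0, 0, 0, 0, 0, 0, 6, 0, 0, 0, 0, 0, 0, 8, 0, 0, 0, 0, 0, 0, 10, 0, 0, 0, 0])

```text
clock: 11.18
tool_pos: [0.535, -0.2855, 0.1271]
orientation: [0.0, 0.785, 0.619, 0.0]
ft_force: [0.0, 0.1, -1.7]
grip_width: 0.0206
```

```bash
python3 - <<'E'
from h import *
go((.5348,-.2837,.098),yaw=76.6)
E
```

```text
t 11.18 pos [ 0.535  -0.2855  0.1271] yaw 76.5 F [ 0.   0.1 -1.7] w 0.0206
  -> [ 0.5348 -0.2837  0.098 ] shift mm [ 1.7 -0.6 29.1] rot [ 0.0009 -0.0004 -0.0018]
```

>>> step_arm(moves=[1.5, -0.4, 2, 0, 0, 0, 0, 1.5, -0.4, 5, 0, 0, 0, 0, 1.5, -0.4, 9, 0, 0, 0, 0, 1.5, -0.4, 13, 0, 0, 0, 0, 1.5, -0.4, 16, 0, 0, 0, 0])

```text
clock: 11.6
tool_pos: [0.5348, -0.2841, 0.1107]
orientation: [0.0, 0.785, 0.619, 0.0]
ft_force: [0.1, 0.5, -2.7]
grip_width: 0.0208
```

>>> step_arm(moves=[0, 0, 3, 0, 0, 0, 0, 0, 0, 6, 0, 0, 0, 0, 0, 0, 9, 0, 0, 0, 0, 0, 0, 12, 0, 0, 0, 0, 0, 0, 12, 0, 0, 0, 0])

```text
clock: 12.02
tool_pos: [0.5347, -0.284, 0.0986]
orientation: [-0.0, 0.785, 0.619, 0.0]
ft_force: [-0.6, -0.0, -1.7]
grip_width: 0.0208
```

Lower the last 1.5 mm and release.

>>> step_arm(moves=[0, 0, 1, 0, 0, 0, 0, 0, 0, 1.5, 0, 0, 0, 0, 0, 0, 1.5, 0, 0, 0, 0.4, 0, 0, 1.5, 0, 0, 0, 0.6, 0, 0, 1.5, 0, 0, 0, 0.7])

```text
clock: 12.43
tool_pos: [0.5353, -0.2844, 0.0982]
orientation: [0.001, 0.785, 0.619, 0.001]
ft_force: [-0.5, -1.1, 0.0]
grip_width: 0.0387
```

>>> step_arm(moves=[0, 0, 0, 0, 0, 0, 0.7, 0, 0, 0, 0, 0, 0, 0.7, 0, 0, 0, 0, 0, 0, 0.7, 0, 0, -10, 0, 0, 0, 0.7, 0, 0, -25, 0, 0, 0, 0.7])

```text
clock: 12.85
tool_pos: [0.534, -0.2837, 0.1224]
orientation: [-0.001, 0.785, 0.619, -0.0]
ft_force: [0.2, -0.4, -0.1]
grip_width: 0.0618
```

>>> step_arm(moves=[0, 0, -35, 0, 0, 0, 0.7, 0, 0, -70, 0, 0, 0, 0.7, 0, 0, -100, 0, 0, 0, 0.7, 0, 0, -100, 0, 0, 0, 0.7, 0, 0, -100, 0, 0, 0, 0.7])

```text
clock: 13.27
tool_pos: [0.5359, -0.2848, 0.2253]
orientation: [0.002, 0.785, 0.619, 0.002]
ft_force: [0.0, -0.3, 0.3]
grip_width: 0.0616
```

```bash
python3 - <<'E'
from h import *
p,d,ci,P=wrist("w5");near(P,(.5345,-.283),.03,.122,.15)
go((.49,-.12,.25),(.437,-.07,.20),yaw=76.6)
ps,ds=cams.grab_frame("side");Q=cloud(ds,cams.camera_info("side"));near(Q,(.5345,-.283),.03,.11,.15)
E
```

```text
768 mean [ 0.5334 -0.2834  0.1294] z [0.1252 0.13   0.1313] circ [array([ 0.5349, -0.2842]), np.float64(0.0114)]
t 13.32 pos [ 0.535  -0.2841  0.2235] yaw 76.5 F [ 0.1  0.1 -1.3] w 0.0617
  -> [ 0.49 -0.12  0.25] shift mm [149.  -82.  -26.7] rot [ 0.0022 -0.0002 -0.0018]
  -> [ 0.437 -0.07   0.2  ] shift mm [ 185.3 -145.3   23.2] rot [ 0.0022 -0.0002 -0.0018]
163 mean [ 0.5338 -0.2885  0.1237] z [0.1116 0.1254 0.1314] circ [array([ 0.5346, -0.2859]), np.float64(0.011)]
```

>>> step_arm(moves=[32, -25, 0, 0.002, 0, 0, 0.7, 64, -50, 0, 0.002, 0, 0, 0.7, 96, -75, 0, 0.002, 0, 0, 0.7, 128, -100, 0, 0.002, 0, 0, 0.7, 160, -125, 0, 0.002, 0, 0, 0.7])

```text
clock: 13.78
tool_pos: [0.4485, -0.0977, 0.2213]
orientation: [-0.001, 0.785, 0.619, -0.001]
ft_force: [0.2, 1.0, 0.2]
grip_width: 0.0622
```

>>> step_arm(moves=[25, -20, 10, 0, 0, 0, 0.7, 25, -20, 24, 0, 0, 0, 0.7, 25, -20, 24, 0, 0, 0, 0.7, 25, -20, 24, 0, 0, 0, 0.7, 25, -20, 24, 0, 0, 0, 0.7])

```text
clock: 14.2
tool_pos: [0.4373, -0.0715, 0.1987]
orientation: [-0.0, 0.786, 0.618, -0.001]
ft_force: [0.5, -0.2, -0.4]
grip_width: 0.0615
```

```bash
python3 - <<'E'
from h import *
p,d,ci,P=wrist("w6");near(P,(.4365,-.07),.03,.034,.05);near(P,(.4365,-.07),.03,.026,.05)
go((.4365,-.07,.036),yaw=76.6)
uv=proj([(.4365,-.07,.039)],ci);print(uv)
E
```

```text
767 mean [ 0.4356 -0.0697  0.0381] z [0.0364 0.0382 0.0394] circ [array([ 0.4364, -0.0698]), np.float64(0.0152)]
863 mean [ 0.4351 -0.0697  0.0372] z [0.0299 0.0381 0.0394] circ [array([ 0.4363, -0.0698]), np.float64(0.0153)]
t 14.25 pos [ 0.4375 -0.0716  0.1989] yaw 76.37 F [ 0.4 -0.  -0.6] w 0.0619
  -> [ 0.4365 -0.07    0.036 ] shift mm [  1.5  -1.2 162.9] rot [-0.0006  0.0007 -0.0039]
[[320.8712466  181.96307761]]
```

>>> step_arm(moves=[1.5, -1.2, 35, 0, 0, -0.003, 0.7, 1.5, -1.2, 70, 0, 0, -0.003, 0.7, 1.5, -1.2, 105, 0, 0, -0.003, 0.7, 1.5, -1.2, 125, 0, 0, -0.003, 0.7, 1.5, -1.2, 125, 0, 0, -0.003, 0.7])

```text
clock: 14.67
tool_pos: [0.4341, -0.0695, 0.0708]
orientation: [-0.002, 0.785, 0.62, -0.003]
ft_force: [-0.1, 0.3, -0.2]
grip_width: 0.0617
```

```bash
python3 - <<'E'
from h import *
go((.4364,-.0698,.036),yaw=76.6)
E
```

```text
t 14.67 pos [ 0.4341 -0.0695  0.0708] yaw 76.56 F [-0.1  0.3 -0.2] w 0.0617
  -> [ 0.4364 -0.0698  0.036 ] shift mm [ 0.3  2.5 34.8] rot [-0.0065  0.0017 -0.0007]
```

>>> step_arm(moves=[0.3, 1.5, 15, -0.004, 0, 0, 0.7, 0.3, 1.5, 30, -0.004, 0, 0, 0.7, 0.3, 1.5, 35, -0.004, 0, 0, 0.7, 0.3, 1.5, 35, -0.004, 0, 0, 0.7, 0.3, 1.5, 35, -0.004, 0, 0, 0.7])

```text
clock: 15.08
tool_pos: [0.4383, -0.0692, 0.0396]
orientation: [0.002, 0.785, 0.62, 0.001]
ft_force: [0.9, -0.9, -0.6]
grip_width: 0.0617
```

```bash
python3 - <<'E'
from h import *
go((.4364,-.0698,.036),yaw=76.6)
E
```

```text
t 15.08 pos [ 0.4383 -0.0692  0.0396] yaw 76.62 F [ 0.9 -0.9 -0.6] w 0.0617
  -> [ 0.4364 -0.0698  0.036 ] shift mm [-1.1 -1.8  3.6] rot [ 0.0041 -0.0002  0.0004]
```

>>> step_arm(moves=[-0.5, -0.7, 1, 0, 0, 0, 0.7, -0.5, -0.7, 1, 0, 0, 0, 0.7, -0.5, -0.7, 1, 0, 0, 0, 0.7, -0.5, -0.7, 1, 0, 0, 0, 0.6, -0.5, -0.7, 1, 0, 0, 0, 0.55], grip_force=25)

```text
clock: 15.5
tool_pos: [0.437, -0.0689, 0.0379]
orientation: [0.001, 0.784, 0.62, 0.001]
ft_force: [0.1, 0.2, 0.0]
grip_width: 0.0502
```

```bash
python3 - <<'E'
from h import *
go((.4364,-.0698,.036),yaw=76.6)
E
```

```text
t 15.5 pos [ 0.437  -0.0689  0.0379] yaw 76.68 F [0.1 0.2 0. ] w 0.0502
  -> [ 0.4364 -0.0698  0.036 ] shift mm [-1.  -0.4  1.9] rot [ 0.0034 -0.0002  0.0013]
```

>>> step_arm(moves=[-0.7, -0.3, 1.8, 0.002, 0, 0, 0.5, -0.7, -0.3, 1.8, 0.002, 0, 0, 0.4, -0.7, -0.3, 1.8, 0.002, 0, 0, 0, -0.7, -0.3, 1.8, 0.002, 0, 0, 0, -0.7, -0.3, 1.8, 0.002, 0, 0, 0])

```text
clock: 15.92
tool_pos: [0.4363, -0.0697, 0.0358]
orientation: [0.0, 0.784, 0.62, 0.0]
ft_force: [-0.3, 0.5, -0.6]
grip_width: 0.029
```

>>> step_arm(moves=[0, 0, 0, 0, 0, 0, 0, 0, 0, 0, 0, 0, 0, 0, 0, 0, 0, 0, 0, 0, 0, 0, 0, 0, 0, 0, 0, 0, 0, 0, 0, 0, 0, 0, 0])

```text
clock: 16.33
tool_pos: [0.4363, -0.0696, 0.0359]
orientation: [0.0, 0.784, 0.62, 0.0]
ft_force: [-0.1, 0.2, -1.1]
grip_width: 0.0289
```

```bash
python3 - <<'E'
from h import *
go((.4364,-.0698,.036),yaw=76.6)
E
```

```text
t 16.33 pos [ 0.4363 -0.0696  0.0359] yaw 76.66 F [-0.1  0.2 -1.1] w 0.0289
  -> [ 0.4364 -0.0698  0.036 ] shift mm [-0.2  0.1 -0.1] rot [ 0.0009 -0.      0.0011]
```

>>> step_arm(moves=[0, 0, -15, 0, 0, 0, 0, 0, 0, -40, 0, 0, 0, 0, 0, 0, -70, 0, 0, 0, 0, 0, 0, -90, 0, 0, 0, 0, 0, 0, -95, 0, 0, 0, 0])

```text
clock: 16.75
tool_pos: [0.4379, -0.0698, 0.1335]
orientation: [0.002, 0.785, 0.62, 0.002]
ft_force: [-0.1, -0.1, -1.5]
grip_width: 0.0291
```

```bash
python3 - <<'E'
from h import *
go((.5552,-.0957,.125),yaw=76.6)
E
```

```text
t 16.75 pos [ 0.4379 -0.0698  0.1335] yaw 76.65 F [-0.1 -0.1 -1.5] w 0.0291
  -> [ 0.5552 -0.0957  0.125 ] shift mm [  1.9 120.1   9.1] rot [ 0.0054 -0.0012  0.0008]
```

>>> step_arm(moves=[0.5, 30, 0, 0, 0, 0, 0, 1, 62, 0, 0, 0, 0, 0, 1.5, 94, 0, 0, 0, 0, 0, 2.2, 121.5, 0, 0, 0, 0, 0, 2.2, 121.5, 9, 0, 0, 0, 0])

```text
clock: 17.17
tool_pos: [0.5611, -0.0966, 0.1228]
orientation: [0.003, 0.784, 0.62, 0.003]
ft_force: [1.6, 0.2, 0.2]
grip_width: 0.0289
```

>>> step_arm(moves=[0, 0, 0, 0, 0, 0, 0, 0, 0, 0, 0, 0, 0, 0, 0, 0, 0, 0, 0, 0, 0, 0, 0, 0, 0, 0, 0, 0, 0, 0, 0, 0, 0, 0, 0])

```text
clock: 17.58
tool_pos: [0.5544, -0.0953, 0.1222]
orientation: [0.0, 0.784, 0.62, 0.0]
ft_force: [-0.4, 0.6, -0.7]
grip_width: 0.0286
```

```bash
python3 - <<'E'
from h import *
p,d,ci,P=wrist("w7")
go((.5552,-.0957,.1045),yaw=76.6)
a,b=proj([(.5552,-.0957,.1)],ci)[0].astype(int);print(a,b)
cv2.imwrite("pics/w7c.png",cv2.resize(p[b-90:b+60,a-110:a+130],None,fx=3,fy=3,interpolation=cv2.INTER_CUBIC))
print(proj([(.5552,-.0957,.066),(.5669,-.0495,.066),(.5791,-.0032,.066)],ci)-(a-110,b-90))
near(P,(.555,-.096),.025,.11,.14)
E
```

```text
t 17.63 pos [ 0.5546 -0.0953  0.1223] yaw 76.66 F [ 0.6  0.4 -1.1] w 0.0291
  -> [ 0.5552 -0.0957  0.1045] shift mm [-0.3  0.6 17.8] rot [ 0.0011 -0.0004  0.0011]
318 258
[[110.50123563  63.35765458]
 [190.87209715  64.44220668]
 [270.76835469  66.15712625]]
5531 mean [ 0.5509 -0.0946  0.1247] z [0.1141 0.1245 0.1371] circ [array([ 0.5472, -0.0938]), np.float64(0.023)]
```

View pics/w7c.png

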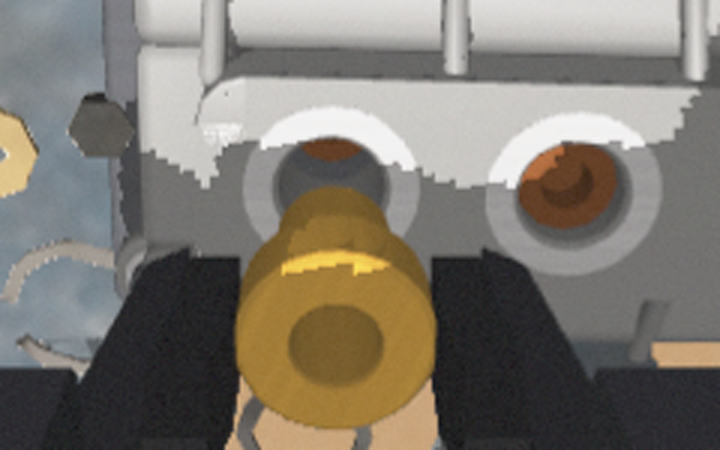

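Wrist crop: bore 1 is empty with the stub deep inside; ring centres (331,190) and (573,193) match the predictions (331.5,190) and (572.6,193.3). The bush is held upright, with head centre x≈336.5 and shank x≈336.

```bash
python3 - <<'E'
from h import *
f=np.load("w7.npz");ci={k:f[k] for k in("mtx","k1","R","t")};ci["k1"]=float(ci["k1"])
o=np.array((208,168))
for z in(.1254,.0864):
    x,y=.5546,-.0953
    print(z,((proj([(x,y,z),(x+.972*.001,y-.233*.001,z),(x+.233e-3,y+.972e-3,z)],ci)-o)*3).round(1))
th=np.linspace(0,2*np.pi,200)
for z,r in((.1254,.015),(.0864,.0085)):
    q=(proj(np.c_[.5546+r*np.cos(th),-.0953+r*np.sin(th),0*th+z],ci)-o)*3;print(z,q.min(0),q.max(0))
E
```

```text
0.1254 [[331.9 350. ]
 [331.9 356. ]
 [338.8 350. ]]
0.0864 [[332.5 232.1]
 [332.5 237.2]
 [338.1 232.1]]
0.1254 [227.95490002 256.53607096] [435.81417747 437.58336253]
0.0864 [285.02112326 188.37214784] [380.03376008 274.60266416]
```

>>> step_arm(moves=[-0.9, 0.9, 0, 0, 0, 0, 0, -0.9, 0.9, 5, 0, 0, 0, 0, -0.9, 0.9, 10, 0, 0, 0, 0, -0.9, 0.9, 15, 0, 0, 0, 0, -0.9, 0.9, 15, 0, 0, 0, 0])

```text
clock: 18.05
tool_pos: [0.5548, -0.0963, 0.1057]
orientation: [-0.0, 0.784, 0.62, -0.0]
ft_force: [-0.4, 0.3, -0.5]
grip_width: 0.0291
```

>>> step_arm(moves=[0, 0, 0, 0, 0, 0, 0, 0, 0, 1, 0, 0, 0, 0, 0, 0, 2, 0, 0, 0, 0, 0, 0, 3, 0, 0, 0, 0, 0, 0, 4, 0, 0, 0, 0])

```text
clock: 18.47
tool_pos: [0.5558, -0.0966, 0.103]
orientation: [0.0, 0.784, 0.62, 0.0]
ft_force: [-0.7, -0.8, -0.5]
grip_width: 0.0292
```

```bash
python3 - <<'E'
from h import *
go((.5552,-.0957,.1),yaw=76.6)
E
```

```text
t 18.47 pos [ 0.5558 -0.0966  0.103 ] yaw 76.67 F [-0.7 -0.8 -0.5] w 0.0292
  -> [ 0.5552 -0.0957  0.1   ] shift mm [ 0.7 -0.8  3. ] rot [ 0.0012 -0.0001  0.0012]
```

>>> step_arm(moves=[0, 0, 0.5, 0, 0, 0, 0, 0, 0, 1, 0, 0, 0, 0, 0, 0, 1.5, 0, 0, 0, 0, 0, 0, 2, 0, 0, 0, 0, 0, 0, 2.5, 0, 0, 0, 0])

```text
clock: 18.88
tool_pos: [0.5557, -0.0966, 0.1005]
orientation: [0.0, 0.784, 0.62, 0.0]
ft_force: [-0.5, -0.6, -1.4]
grip_width: 0.0288
```

>>> step_arm(moves=[0, 0, 0.5, 0, 0, 0, 0, 0, 0, 1, 0, 0, 0, 0, 0, 0, 1.5, 0, 0, 0, 0, 0, 0, 1.5, 0, 0, 0, 0, 0, 0, 1.5, 0, 0, 0, 0])

```text
clock: 19.3
tool_pos: [0.5557, -0.0966, 0.099]
orientation: [0.0, 0.784, 0.62, 0.0]
ft_force: [-0.3, -0.1, -0.9]
grip_width: 0.029
```

>>> step_arm(moves=[0, 0, 1, 0, 0, 0, 0, 0, 0, 2, 0, 0, 0, 0, 0, 0, 3, 0, 0, 0, 0, 0, 0, 4, 0, 0, 0, 0, 0, 0, 5, 0, 0, 0, 0])

```text
clock: 19.72
tool_pos: [0.5557, -0.0966, 0.0939]
orientation: [0.0, 0.784, 0.62, 0.0]
ft_force: [-0.4, 0.4, -0.4]
grip_width: 0.0289
```

>>> step_arm(moves=[0, 0, 1, 0, 0, 0, 0, 0, 0, 2, 0, 0, 0, 0, 0, 0, 3, 0, 0, 0, 0, 0, 0, 4, 0, 0, 0, 0, 0, 0, 5, 0, 0, 0, 0])

```text
clock: 20.13
tool_pos: [0.5557, -0.0966, 0.0889]
orientation: [0.0, 0.784, 0.62, 0.0]
ft_force: [0.9, 0.0, -1.1]
grip_width: 0.0291
```

>>> step_arm(moves=[0, 0, 1, 0, 0, 0, 0, 0, 0, 2, 0, 0, 0, 0, 0, 0, 3, 0, 0, 0, 0, 0, 0, 4, 0, 0, 0, 0, 0, 0, 5, 0, 0, 0, 0])

```text
clock: 20.55
tool_pos: [0.5557, -0.0966, 0.0839]
orientation: [0.0, 0.784, 0.62, 0.0]
ft_force: [-0.4, 0.9, -0.7]
grip_width: 0.0287
```

>>> step_arm(moves=[0, 0, 1, 0, 0, 0, 0, 0, 0, 2, 0, 0, 0, 0, 0, 0, 3, 0, 0, 0, 0, 0, 0, 4, 0, 0, 0, 0, 0, 0, 4.5, 0, 0, 0, 0])

```text
clock: 20.97
tool_pos: [0.5557, -0.0965, 0.0794]
orientation: [0.0, 0.784, 0.62, 0.0]
ft_force: [0.2, 0.2, -1.3]
grip_width: 0.0288
```

>>> step_arm(moves=[0, 0, 0.4, 0, 0, 0, 0, 0, 0, 0.8, 0, 0, 0, 0, 0, 0, 1.2, 0, 0, 0, 0, 0, 0, 1.6, 0, 0, 0, 0, 0, 0, 1.6, 0, 0, 0, 0])

```text
clock: 21.38
tool_pos: [0.5557, -0.0966, 0.0779]
orientation: [0.0, 0.784, 0.62, 0.0]
ft_force: [-0.1, 0.3, 0.1]
grip_width: 0.0292
```

>>> step_arm(moves=[0, 0, 0.2, 0, 0, 0, 0, 0, 0, 0.4, 0, 0, 0, 0, 0, 0, 0.6, 0, 0, 0, 0, 0, 0, 0.8, 0, 0, 0, 0, 0, 0, 0.8, 0, 0, 0, 0])

```text
clock: 21.8
tool_pos: [0.5557, -0.0966, 0.0771]
orientation: [0.0, 0.784, 0.62, 0.0]
ft_force: [1.4, 0.3, -1.4]
grip_width: 0.0293
```

>>> step_arm(moves=[0, 0, 0.2, 0, 0, 0, 0, 0, 0, 0.4, 0, 0, 0, 0, 0, 0, 0.6, 0, 0, 0, 0, 0, 0, 0.6, 0, 0, 0, 0, 0, 0, 0.6, 0, 0, 0, 0])

```text
clock: 22.22
tool_pos: [0.5558, -0.0966, 0.0768]
orientation: [0.0, 0.784, 0.62, 0.0]
ft_force: [-1.6, 0.7, 4.9]
grip_width: 0.029
```

>>> step_arm(moves=[0, 0, 0.2, 0, 0, 0, 0, 0, 0, 0.4, 0, 0, 0, 0, 0, 0, 0.4, 0, 0, 0, 0, 0, 0, 0.4, 0, 0, 0, 0, 0, 0, 0.4, 0, 0, 0, 0])

```text
clock: 22.63
tool_pos: [0.5558, -0.0966, 0.0768]
orientation: [0.0, 0.784, 0.62, 0.001]
ft_force: [-3.6, -0.1, 9.7]
grip_width: 0.0292
```

Seated: contact came at TCP z 0.0768 (predicted 0.0769), pressing about 10 N. Now I release and retract.

>>> step_arm(moves=[0, 0, -0.5, 0, 0, 0, 0, 0, 0, -0.5, 0, 0, 0, 0.6, 0, 0, -0.5, 0, 0, 0, 0.6, 0, 0, -0.5, 0, 0, 0, 0.6, 0, 0, -0.5, 0, 0, 0, 0.6])

```text
clock: 23.05
tool_pos: [0.5557, -0.0966, 0.0764]
orientation: [0.0, 0.784, 0.62, 0.0]
ft_force: [-0.1, -0.0, -0.3]
grip_width: 0.0524
```

>>> step_arm(moves=[0, 0, -3, 0, 0, 0, 0.6, 0, 0, -15, 0, 0, 0, 0.6, 0, 0, -40, 0, 0, 0, 0.6, 0, 0, -75, 0, 0, 0, 0.6, 0, 0, -110, 0, 0, 0, 0.6])

```text
clock: 23.47
tool_pos: [0.5549, -0.0967, 0.1882]
orientation: [0.0, 0.785, 0.62, -0.0]
ft_force: [0.4, 0.4, 0.2]
grip_width: 0.0531
```

>>> step_arm(moves=[0, 0, -10, 0, 0, 0, 0.6, 0, 0, -10, 0, 0, 0, 0.6, 0, 0, -10, 0, 0, 0, 0.6, 0, 0, -10, 0, 0, 0, 0.6, 0, 0, -10, 0, 0, 0, 0.6])

```text
clock: 23.88
tool_pos: [0.5545, -0.0963, 0.1951]
orientation: [-0.001, 0.784, 0.62, -0.001]
ft_force: [-0.3, 0.2, -1.1]
grip_width: 0.053
```

```bash
python3 - <<'E'
from h import *
p,d,ci,P=wrist("w8");near(P,(.5552,-.0957),.02,.0735,.095);near(P,(.535,-.284),.03,.122,.15)
pt,dt=cams.grab_frame("top");T=cloud(dt,cams.camera_info("top"))
near(T,(.5555,-.0985),.02,.0735,.095);near(T,(.535,-.283),.03,.122,.15);near(T,(.73,-.188),.06,.05,.3);go()
f=np.load("top0.npz");near(cloud(f["d"],cams.camera_info("top")),(.73,-.188),.06,.05,.3)
ps,ds=cams.grab_frame("side")
c=np.zeros((500,800,3),np.uint8);c[:,:400]=cv2.resize(p[110:310,240:400],(400,500),interpolation=cv2.INTER_CUBIC);c[:,400:]=cv2.resize(ps[130:290,270:398],(400,500),interpolation=cv2.INTER_CUBIC);cv2.imwrite("pics/w8c.png",c)
E
```

```text
1046 mean [ 0.5548 -0.0962  0.079 ] z [0.0762 0.0792 0.0804] circ [array([ 0.5558, -0.0964]), np.float64(0.0152)]
1023 mean [ 0.5337 -0.28    0.1287] z [0.1232 0.1298 0.1313] circ [array([ 0.5344, -0.2824]), np.float64(0.0114)]
few 0
64 mean [ 0.5355 -0.2833  0.1319] z [0.1277 0.132  0.1355] circ [array([ 0.5356, -0.2838]), np.float64(0.0108)]
375 mean [ 0.7312 -0.1896  0.1002] z [0.0577 0.1001 0.1324] circ [array([ 0.7426, -0.2035]), np.float64(0.041)]
t 23.98 pos [ 0.5548 -0.0965  0.1953] yaw 76.66 F [ 0.2 -0.  -0. ] w 0.0531
375 mean [ 0.7311 -0.1894  0.1003] z [0.0575 0.1002 0.1318] circ [array([ 0.7412, -0.2036]), np.float64(0.0411)]
```

View pics/w8c.png

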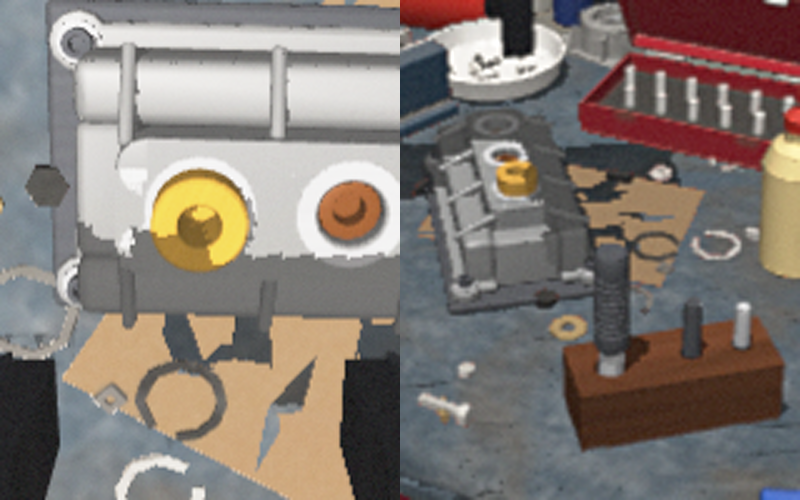

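The bush head sits flush on the boss at crop (200,220), its top at 79–80 mm. The drift stands upright in the stand at crop (612,300). The oil bottle has not moved.

```bash
python3 -c "
from workcell import bot
print(bot.close_job())"
```

```text
the job is handed in; nothing more can be done
None
```

The job is done and handed in at about 24 s of the 64 s allowed; `close_job` reports no verdict.

- **Free stub:** the stub in bore_1, the first one I felt, gave way at a steady 5–6 N. Only one stub is free, so I did not feel the other two, though the task asked for each to be felt.
- **Driving it through:** I pushed it until the drift's tip was about 40 mm below the mouth. Readings at the end of each move never showed more than about 6 N.
- **Drift back in the stand:** it stands upright in its hole, with its top at 130–131 mm, the same as at the start.
- **New bush:** the smallest bush went into bore_1 without contact until its head seated. I pressed it with about 10 N, released it and raised the gripper clear.

**Last checks:**
- **Bush height:** the head's top was at 79–80 mm, against 80 mm when fully home.
- **Bush centring:** it was within about 1 mm of my bore estimate, and the picture shows it flush.
- **Oil bottle:** it had not moved measurably.
- **Fork:** I did not re-measure it, but the arm never went near it.

**Disagreements:** the top and wrist cameras differed by about 3 mm on where the cover lies. I used the wrist camera, and the fit confirmed it. The last top-camera check of the bush head found no points, so only the wrist and side views confirm that it is seated.

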